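Clamp the bearing in the swing-strap fixture

TASK

The bearing sits in the nest of the clamping fixture. Swing the strap over it until the strap rests against its stop, then turn the knurled thumbscrew on it clockwise until its pad bears on the bearing and the resistance rises, and stop there: snug, so that the pad presses on the bearing with roughly forty newtons, but never overtightened. Let go, and leave the other things on the bench alone.

Things in the scene. Friction and masses are not known exactly. Their poses are not given: they have to be found in the camera images.
- fixture: Fixed dark steel base plate, 110 (x) x 165 (y) x 14 mm, with a round nest (aluminium ring, 8 mm high, 67 mm across), a pivot post and a stop pin on it. Origin at the bench top under the nest's centre; x, y lie along the plate's sides, z up. The pivot post stands at y = -70 mm of this frame, 70 mm from the nest's centre. Its place and yaw vary.
- pivot (a point): On the vertical axis about which the strap swings, 65 mm above the bench; nothing stands higher than 59 mm there.
- strap (a joint): Swing of the steel strap about the vertical pivot (23 mm wide, 8 mm thick, 138 mm long, underside 45 mm and top 53 mm above the bench), in rad. 0: strap against its stop, lying along the fixture's +y with the thumbscrew over the nest's centre; positive: swung open, counter-clockwise seen from above (towards the fixture's -x side). It closes clockwise, is moved by 2 to 3 N at the peg, and stays where it is left.
- peg (a point): Middle of the upright round finger peg on the strap's free end, 115 mm from the pivot axis: 10 to 11 mm across, 24 mm tall, from 53 to 77 mm above the bench. The point is 65 mm above the bench. Meant for pinching or pushing to swing the strap.
- thumbscrew: Knurled eight-sided steel head of the upright thumbscrew in the strap, 36 mm across flats (15 mm wide), 22 mm tall; origin at its centre (92 mm above the bench at the start), z up, x square to a flat (along the strap's width at the start), 70 mm from the pivot axis. Grip it across two flats. Under it a 17 mm neck, 12 mm long; under the strap a 33 mm pad on a swivel presses on the bearing.
- thread (a point): Screw's axis at the strap's top, 53 mm above the bench. Clockwise from above tightens, 2 mm down a rad. Friction 0.15 N m holds it (either way when turning pauses). The pad's stand-out differs each run and shows in no pose: it touches after 0.5 to 2.5 rad; then its force rises about 115 N a rad, the moment 0.002 N m per N (0.08 more at 40 N). Under 15 N: loose; over 75 N: overtightened.
- bearing: Steel ball bearing, 52 mm across and 16 mm tall, lying flat in the nest with 1 mm of play; origin at the centre of its underside, 14 mm above the bench; its upper half stands out of the nest.
- big_bearing: Bystander: larger loose steel bearing, 62 mm across, 16 mm tall, flat on the bench; origin at the centre of its underside. Leave alone.
- tape_rule: Bystander: tape measure standing on the bench, 38 x 84 x 66 mm; origin at the centre of its underside. Leave alone.
- spanner: Bystander: combination spanner lying on the bench, 32 x 194 x 7 mm, long along its y; origin at the centre of its underside. Leave alone.
Mind the look-alikes: they are no part of the job. There is more than one size of the fixture; the job needs the larger. Leave any pink look-alike of the bearing alone.

How it is judged:
By the outcome, as a careful person would: the job done as asked, in the order asked, and still so for the second after the job is handed in, with the robot touching nothing.
It also fails if it takes over 54 s, if anything falls off the work surface, if the arm or the gripper's body presses on something with over 40 N, if the wrist force passes 120 N, or if a joint passes its speed limit or range.

ROBOT

A 6-joint arm with a two-finger parallel gripper is mounted at the origin on a cart in front of the work surface, level with it; the furniture and walls round the work are solid. World frame = base frame: x ahead of the robot, y to its left, z up, the work surface at z = 0. Lengths are in m, angles in rad, forces in N, time in s.
With the tool pointing down it reaches from about 0.35 to 0.775 m from the base axis. Payload 7.3 kg.
Tool frame: the origin (TCP) lies on the mounting face of the last link; the fingertips stand 178 mm ahead of it and the grasp point (between the pads) lies 159 mm ahead of it (ctrl.hold_point_z is the distance from the TCP to the grasp point, in m); z points along the fingers, y is the direction in which the jaws open and shut (so a half turn about z gives the same grasp; the last joint's range is limited). The gripper opens to 92 mm and grips with 3 to 60 N. Pads are 19 mm wide; open, the fingers measure 130 mm over their backs; the gripper's body (75 mm by 190 mm) begins 47 mm behind the grasp point.
Start: joints at [-1.399, 0.342, 1.524, -0, 1.275, -0.146], TCP at [0.164, -0.499, 0.405] pointing down, gripper open.
Joint ranges: [-2.53, 2.53], [-0.77, 2.02], [0.04, 2.7], [-1, 4.14], [0.28, 2.66], [-3.11, 3.11]. Speed limits (rad/s): [2.57, 2.57, 3.14, 3.14, 3.14, 3.14].

INTERFACE

Orientations are given as [roll, pitch, yaw] about the fixed x, y, z axes, in that order (R = Rz(yaw) Ry(pitch) Rx(roll)).
In Python, from workcell import ctrl, read_camera, camera_model, status gives the robot as it stands. The module is installed in compiled form; this text tells all that it offers. Calls block until the motion is done:
- ctrl.goto(position, orientation): joint-space move of the TCP to a pose.
- ctrl.move_l(position, attitude=None, rate=0.15, contact_N=None): straight line of the TCP; attitude=None keeps the orientation; rate is the mean speed in m/s. With contact_N (N) it stops when the force on the tool has changed by that much, and returns True; else False.
- ctrl.movej(angles): joint-space move.
- ctrl.command_gripper(opening, force=None): finger opening in m; force is the grip in N (None keeps the last); returns when the fingers have stopped.
- ctrl.dwell(seconds).
- ctrl.ik(position, orientation): joint angles nearest the present ones, or None.
- read_camera(name): name is "scene" or "top" or "wrist"; returns the picture (400x640x3 uint8, red, green, blue); there is no depth.
- camera_model(name): a dict with "K" (3x3 intrinsics, pixels), "T" (4x4, takes a point from camera to world coordinates); the wrist camera has in their place "T_tool_cam" (4x4, takes a point from camera to tool coordinates, whose origin is the TCP and whose axes are the flange's). Camera axes: x right, y up, looking along -z (the intrinsics and any distortion apply to the point x, -y, -z); pixel columns grow to the right and rows downward; lengths in m; the calibration is good to about 2 mm. A picture is of the moment at which its call begins: read the wrist's pose just before it. camera_model takes no time and is no camera call.
A pose or a line that the arm cannot do raises ctrl.MotionError and nothing moves.
- ctrl.close_job(): hands the job in, once; it reports no verdict.
Readings, each from a call of its own:
- status.read_clock(): time.
- status.read_qpos(): joint angles.
- status.read_joint_vel(): joint speeds.
- status.read_effort(): joint torques, N m.
- status.read_eef_pos(): TCP position.
- status.read_orientation(): TCP orientation.
- status.read_contact_force(): force on the tool from outside, world axes, zero at the start.
- status.read_wrist_torque(): the same for the moment, N m.
- status.read_width(): finger opening in m.
Only numpy, scipy, OpenCV 4.12 (cv2) and the standard library are available. Lean on these libraries where they do the work, as an engineer would, in place of code of your own. Each camera call takes 0.05 s, during which the arm holds its last target.

## Working session

There is one attempt and no reset: what is moved stays moved. The work goes in short steps, each a Python script; the robot and the scene stay as the last script left them, time stands still between calls to the robot, and variables do not carry over. Pictures are saved under pics/ and viewed, and the job is handed in when it is done.

```bash
ls; mkdir -p pics
python3 - <<'E'
from workcell import ctrl, read_camera, camera_model, status
import cv2,numpy as np
np.set_printoptions(precision=4,suppress=True)
for n in ["scene","top","wrist"]:
    im=read_camera(n); cv2.imwrite(f"pics/{n}0.png",im[:,:,::-1]); m=camera_model(n)
    print(n,{k:(np.array(v) if k in("K","T","T_tool_cam") else v) for k,v in m.items()})
print(status.read_clock(),status.read_orientation(),status.read_eef_pos(),status.read_width())
E
```

```text
pics
scene {'K': array([[486.5572,   0.    , 312.1148],
       [  0.    , 486.5572, 190.0108],
       [  0.    ,   0.    ,   1.    ]]), 'T': array([[-0.4773,  0.4316, -0.7654, -0.3662],
       [-0.8784, -0.209 ,  0.4299,  0.7859],
       [ 0.0256,  0.8775,  0.4789,  0.6638],
       [ 0.    ,  0.    ,  0.    ,  1.    ]])}
top {'K': array([[422.163 ,   0.    , 321.0434],
       [  0.    , 422.163 , 208.4015],
       [  0.    ,   0.    ,   1.    ]]), 'T': array([[ 0.0106,  0.9969, -0.0784,  0.4843],
       [-0.9999,  0.0109,  0.004 ,  0.2575],
       [ 0.0049,  0.0783,  0.9969,  1.0233],
       [ 0.    ,  0.    ,  0.    ,  1.    ]])}
wrist {'K': array([[284.4948,   0.    , 315.4571],
       [  0.    , 284.4948, 201.4936],
       [  0.    ,   0.    ,   1.    ]]), 'T_tool_cam': array([[ 0.0009,  0.9695,  0.2451,  0.0656],
       [ 1.    , -0.001 ,  0.0001,  0.0013],
       [ 0.0003,  0.2451, -0.9695,  0.0203],
       [ 0.    ,  0.    ,  0.    ,  1.    ]])}
0.15 [-3.1405 -0.0002  0.3178] [ 0.1641 -0.4986  0.4042] 0.09191052692229011
```

View pics/scene0.png

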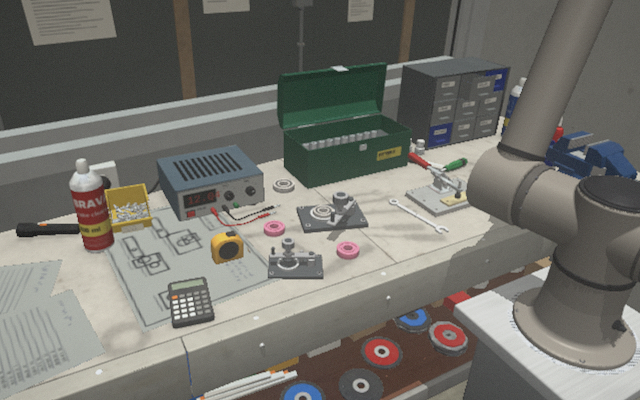

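View pics/top0.png

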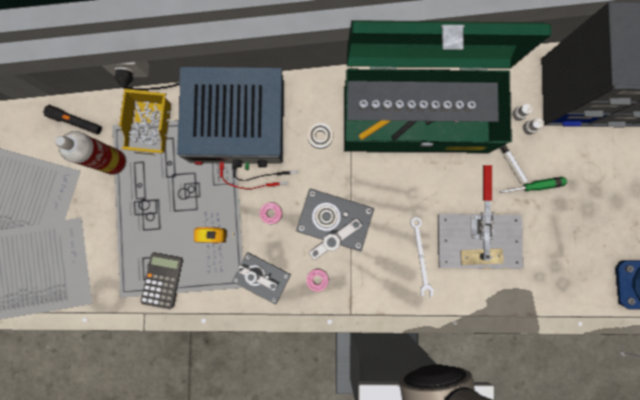

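View pics/wrist0.png

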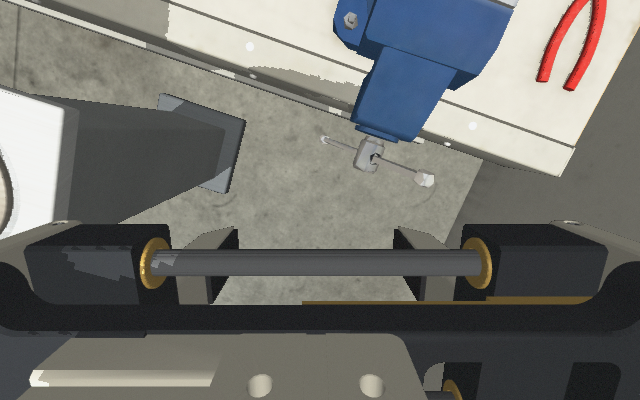

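Scene and top views: there are three possible fixtures. In the top image they are a large dark plate at (335,220), a smaller dark plate at (263,277), and a light toggle-clamp plate at (480,240). Pink rings sit at (271,212) and (317,279), and the big bearing at (320,135). By the description I pick (335,220); next a close crop to check.

Run:
```python
import cv2,numpy as np
t=cv2.imread("pics/top0.png")[170:310,220:400]
s=cv2.imread("pics/scene0.png")[170:290,250:390]
cv2.imwrite("pics/crop1.png",cv2.resize(t,None,fx=4.4,fy=4.2,interpolation=cv2.INTER_CUBIC)[:, :800])
cv2.imwrite("pics/crop2.png",cv2.resize(s,None,fx=5,fy=5,interpolation=cv2.INTER_CUBIC))
```

```text
(no output)
```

View pics/crop1.png

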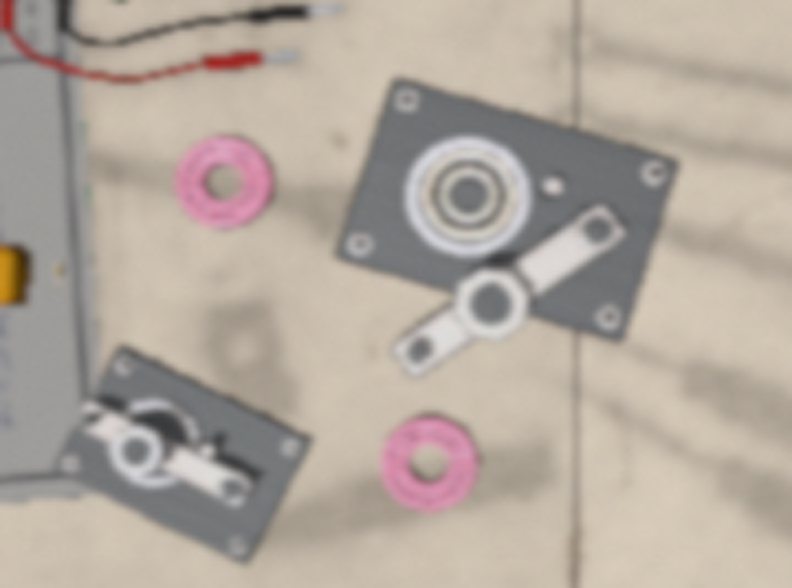

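View pics/crop2.png

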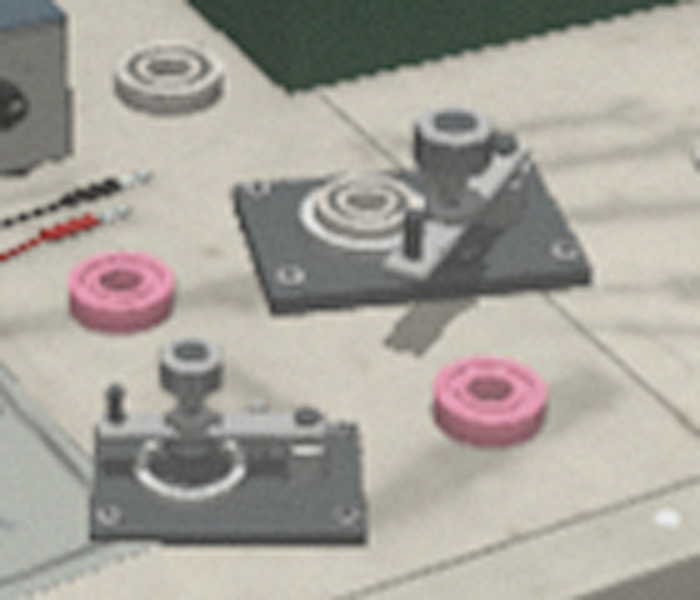

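The crop confirms it: the larger plate has a silver bearing in its nest, and its strap is open. The small fixture's strap is already closed over an empty nest. Next I measure the large one.

```bash
cat > h.py <<'E'
from workcell import ctrl, read_camera, camera_model, status
import cv2,numpy as np
from scipy.spatial.transform import Rotation as Ro
np.set_printoptions(precision=4,suppress=True)
def ray(px,z,K,T):
    d=np.linalg.inv(np.array(K))@np.array([px[0],px[1],1.]); d=np.array([d[0],-d[1],-d[2]])
    T=np.array(T); w=T[:3,:3]@d; o=T[:3,3]
    return o+w*(z-o[2])/w[2]
def toolT():
    T=np.eye(4); T[:3,:3]=Ro.from_euler('xyz',status.read_orientation()).as_matrix(); T[:3,3]=status.read_eef_pos(); return T
def wristcam():
    Tt=toolT(); im=read_camera("wrist"); m=camera_model("wrist")
    return im,m["K"],Tt@np.array(m["T_tool_cam"])
E
python3 - <<'E'
from h import *
print(camera_model("top").keys())
m=camera_model("top");K,T=m["K"],m["T"]
im=cv2.imread("pics/top0.png")
g=cv2.cvtColor(im,cv2.COLOR_BGR2GRAY)
sub=np.zeros_like(g); sub[180:265,285:385]=((g<125)[180:265,285:385])*255
sub=cv2.morphologyEx(sub,cv2.MORPH_OPEN,np.ones((5,5)))
c=max(cv2.findContours(sub,cv2.RETR_EXTERNAL,2)[0],key=cv2.contourArea)
hull=cv2.convexHull(c); r=cv2.minAreaRect(hull); b=cv2.boxPoints(r); print(r)
W=np.array([ray(p,.014,K,T) for p in b]); print(W, [np.linalg.norm(W[i]-W[i-1]) for i in range(4)], W.mean(0))
cr=lambda x,y:(x/4.4+220,y/4.2+170)
for n,p,z in [("nest",(468,196),.026),("bearing",(469,195),.03),("screw",(491,303),.103),("pivot",(598,230),.059),("peg",(420,349),.077),("pin",(552,186),.05)]:
    print(n,cr(*p),ray(cr(*p),z,K,T))
E
```

```text
dict_keys(['K', 'T'])
((334.857666015625, 218.84120178222656), (68.15461730957031, 45.52851104736328), 17.87869644165039)
[[0.5111 0.314  0.014 ]
 [0.6157 0.2819 0.014 ]
 [0.5669 0.1256 0.014 ]
 [0.463  0.1589 0.014 ]] [np.float64(0.16239100245652857), np.float64(0.10936520876165429), np.float64(0.1637297175258253), np.float64(0.10902497592099837)] [0.5392 0.2201 0.014 ]
nest (326.3636363636364, 216.66666666666666) [0.5432 0.2406 0.026 ]
bearing (326.59090909090907, 216.42857142857142) [0.5435 0.2402 0.03  ]
screw (331.59090909090907, 242.14285714285714) [0.4833 0.23   0.103 ]
pivot (355.9090909090909, 224.76190476190476) [0.5235 0.1735 0.059 ]
peg (315.45454545454544, 253.09523809523807) [0.4586 0.265  0.077 ]
pin (345.45454545454544, 214.28571428571428) [0.5478 0.197  0.05  ]
```

Run:
```python
from h import *
for y in [125.4,-54.6]:
    for z in (.38,.224): print(y,z,ctrl.ik([.459,.265,z],[np.pi,0,np.radians(y)]))
ctrl.goto([.459,.265,.38],[np.pi,0,np.radians(125.4)])
print(status.read_clock(),toolT()[:3,3],status.read_qpos())
im,K,T=wristcam(); cv2.imwrite("pics/w1.png",im[:,:,::-1]); np.savez("w1.npz",K=K,T=T)
```

```text
125.4 0.38 [ 0.3789  0.3722  1.5501  0.      1.2193 -0.2389]
125.4 0.224 [ 0.3789  0.5649  1.7302 -0.      0.8464 -0.2389]
-54.6 0.38 [ 0.3789  0.3722  1.5501 -0.      1.2193  2.9027]
-54.6 0.224 [ 0.3789  0.5649  1.7302 -0.      0.8464  2.9027]
3.0333 [0.4594 0.2644 0.38  ] [ 0.3776  0.3723  1.55   -0.0002  1.2193 -0.2389]
```

View pics/w1.png

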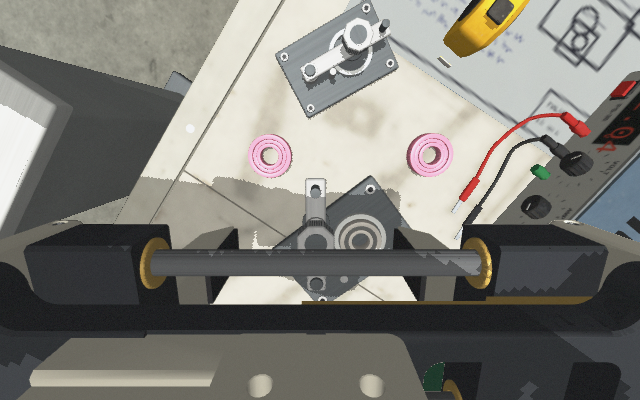

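Wrist view: the peg top is at about (315,188), the thumbscrew head at about (316,235), and the nest and bearing at about (361,237). I check these against the top-camera estimates.

Run:
```python
from h import *
d=np.load("w1.npz");K,T=d["K"],d["T"]
im=cv2.imread("pics/w1.png")[165:305,240:420]
cv2.imwrite("pics/w1c.png",cv2.resize(im,None,fx=4,fy=4,interpolation=cv2.INTER_CUBIC))
for n,p,z in [("peg",(315.5,188),.077),("screw",(316,234.5),.103),("nest",(361,237),.03),("pivot",(317,285),.059)]: print(n,ray(p,z,K,T))
```

```text
peg [0.4552 0.2699 0.077 ]
screw [0.4788 0.2374 0.103 ]
nest [0.5423 0.2444 0.03  ]
pivot [0.5262 0.173  0.059 ]
```

View pics/w1c.png

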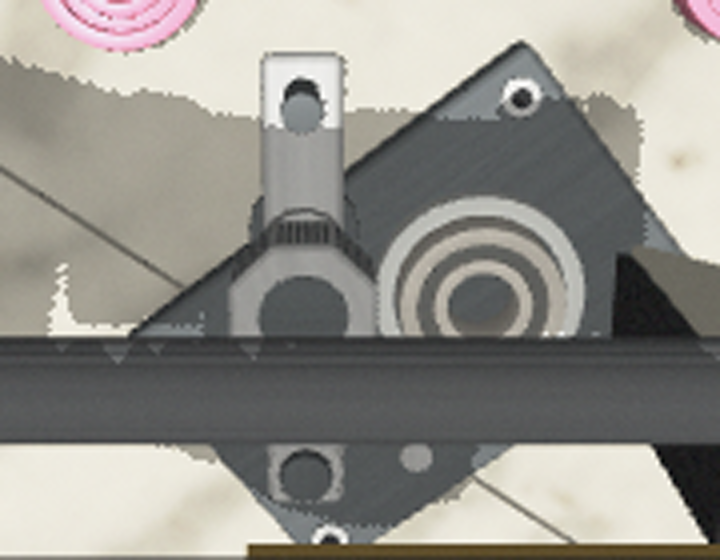

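Run:
```python
from h import *
d=np.load("w1.npz");K,T=d["K"],d["T"]
P={}
for n,p,z in [("peg",(315.5,192.5),.077),("screw",(315.75,242.5),.103),("nest",(360.75,239.5),.03),("pivot",(316.2,283.5),.059)]: P[n]=ray(p,z,K,T)[:2]; print(n,P[n])
pv=P["pivot"]
for n in P:
    v=P[n]-pv; print(n,np.linalg.norm(v),np.degrees(np.arctan2(v[1],v[0])))
```

```text
peg [0.4579 0.2661]
screw [0.4834 0.2306]
nest [0.5441 0.2416]
pivot [0.5243 0.174 ]
peg 0.11353840545393507 125.80730754788318
screw 0.06982948051994195 125.89742853566771
nest 0.07036562629217084 73.69738732316702
pivot 0.0 0.0
```

```bash
cat >> h.py <<'E'
pv=np.array([.5242,.1738])
def pegpose(deg,z=.235,r=.1145):
    a=np.radians(deg); return [pv[0]+r*np.cos(a),pv[1]+r*np.sin(a),z],[np.pi,0,a]
E
python3 - <<'E'
from h import *
ctrl.command_gripper(.028,10)
p,o=pegpose(125.8,.30); ctrl.goto(p,o)
p,o=pegpose(125.8)
print("hit",ctrl.move_l(p,o,rate=.12,contact_N=6),status.read_contact_force(),status.read_eef_pos(),status.read_clock())
ctrl.command_gripper(.013,8)
print(status.read_width(),status.read_contact_force(),status.read_clock())
im=read_camera("scene"); cv2.imwrite("pics/s2.png",cv2.resize(im[150:290,230:410,::-1],None,fx=4,fy=4))
E
```

```text
hit False [-0.7914 -0.0533 -0.5237] [0.4578 0.2669 0.2362] 5.3083
0.01315389367089202 [ 0.564  -0.0826 -0.136 ] 5.8083
```

View pics/s2.png

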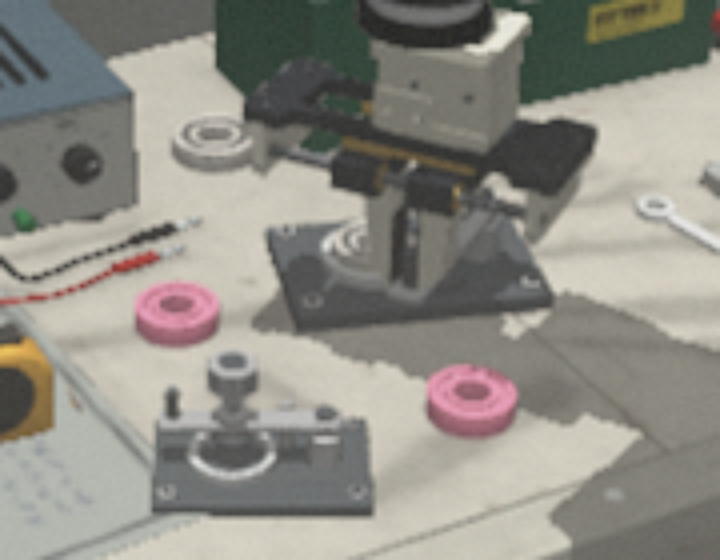

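The fingers straddle the peg without contact. Now I swing the strap.

Run:
```python
from h import *
for a in [115,105,95,86,79]:
    p,o=pegpose(a); h=ctrl.move_l(p,o,rate=.08,contact_N=15)
    print(a,h,status.read_contact_force(),status.read_wrist_torque(),status.read_clock())
    if h: break
else:
    p,o=pegpose(69); h=ctrl.move_l(p,o,rate=.03,contact_N=8)
    e=status.read_eef_pos(); print(h,status.read_contact_force(),e,np.degrees(np.arctan2(e[1]-pv[1],e[0]-pv[0])),np.degrees(status.read_orientation()[2]),status.read_clock())
```

```text
115 False [-0.3268 -0.6941 -0.0114] [ 0.0035 -0.0922 -0.0019] 6.275
105 False [-0.1662  0.0833 -1.3715] [-0.0171 -0.1164 -0.04  ] 6.675
95 False [-0.8626 -0.7557 -0.6665] [-0.0455 -0.1227  0.0143] 7.075
86 False [-0.1325 -0.166  -0.5077] [-0.0445 -0.1304 -0.0218] 7.45
79 False [ 0.0394 -0.3326 -0.7148] [ 0.0001 -0.1287  0.0073] 7.775
True [-1.9129 -0.161   1.4997] [0.5594 0.2825 0.2344] 72.03721010336503 71.36760091163731 8.3
```

Run:
```python
from h import *
e=status.read_eef_pos(); p,o=pegpose(68)
h=ctrl.move_l(p,o,rate=.03,contact_N=14); e2=status.read_eef_pos(); print(h,status.read_contact_force(),e2,np.degrees(np.arctan2(e2[1]-pv[1],e2[0]-pv[0])))
ctrl.command_gripper(.03)
ctrl.move_l([e2[0],e2[1],.31],rate=.2)
# look: camera offset so screw is off the gripper bar
ctrl.command_gripper(.09)
a=np.radians(73.4); c=pv+.07*np.array([np.cos(a),np.sin(a)])
yaw=np.radians(163.4); q=c-.055*np.array([np.cos(yaw),np.sin(yaw)])
q=c-.03*np.array([np.cos(yaw),np.sin(yaw)])
print(ctrl.ik([q[0],q[1],.36],[np.pi,0,yaw]))
ctrl.goto([q[0],q[1],.36],[np.pi,0,yaw])
im,K,T=wristcam(); cv2.imwrite("pics/w3.png",im[:,:,::-1]); np.savez("w3.npz",K=K,T=T)
im=read_camera("top"); cv2.imwrite("pics/t3.png",im[:,:,::-1]); print(status.read_clock())
```

```text
True [-2.8951  1.9658  1.9948] [0.5606 0.2821 0.2337] 71.39452397665728
[ 0.2613  0.5482  1.3175  0.      1.2759 -1.0198]
12.275
```

View pics/w3.png

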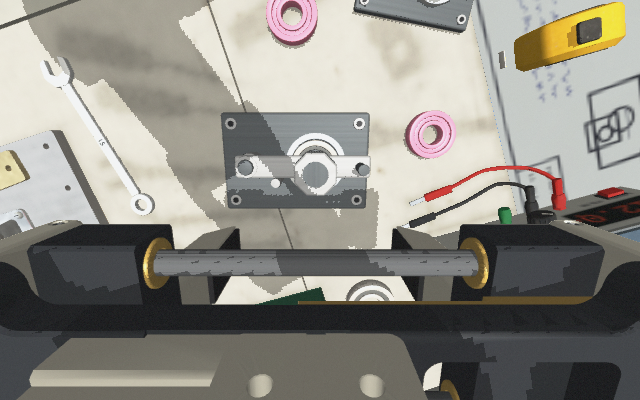

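The strap now lies parallel to the plate. The stop pin is against its edge at (275,184), and the screw head at about (316,173) is over the nest.

Run:
```python
from h import *
im=cv2.imread("pics/w3.png")[105:215,215:380]
cv2.imwrite("pics/w3c.png",cv2.resize(im,None,fx=4.8,fy=4.8,interpolation=cv2.INTER_CUBIC))
```

```text
(no output)
```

View pics/w3c.png

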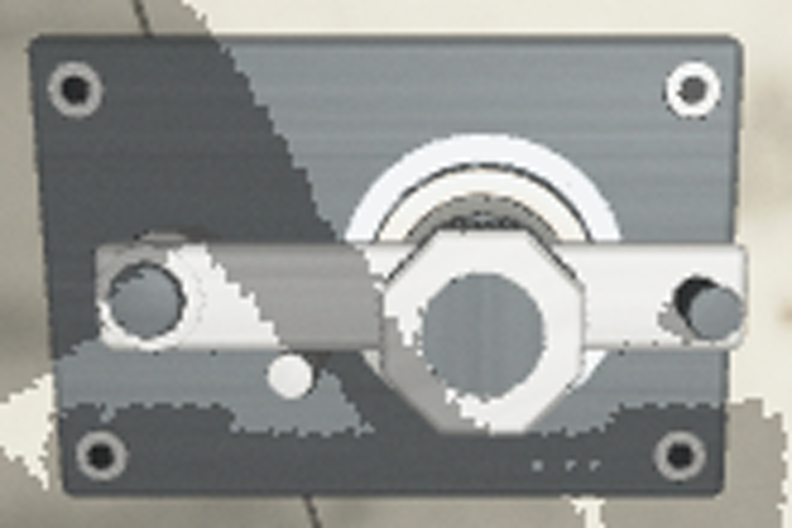

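Run:
```python
from h import *
d=np.load("w3.npz");K,T=d["K"],d["T"]
P={}
for n,p,z in [("peg",(364.6,169.6),.077),("screw",(315.8,174.4),.103),("pivot",(245.8,167.5),.059)]: P[n]=ray(p,z,K,T)[:2]; print(n,P[n])
pw=P["pivot"]
for n in P:
    v=P[n]-pw; print(n,np.linalg.norm(v),np.degrees(np.arctan2(v[1],v[0])))
w=[ray(p,.103,K,T) for p in [(215+382/4.8,174),(215+584/4.8,174)]]; print(np.linalg.norm(w[0]-w[1]))
# same ray with plate side long edges for yaw
for a,b in [((215+40/4.8,105+38/4.8),(215+735/4.8,105+38/4.8)),((215+70/4.8,105+492/4.8),(215+720/4.8,105+492/4.8))]:
    A,B=ray(a,.014,K,T),ray(b,.014,K,T); v=B-A; print(np.degrees(np.arctan2(v[1],v[0])),np.linalg.norm(v))
for yw in [163,208]: print(ctrl.ik([.5437,.241,.262],[np.pi,0,np.radians(yw)]))
```

```text
peg [0.5578 0.2834]
screw [0.5454 0.2399]
pivot [0.5256 0.1737]
peg 0.11426336236563266 73.60699811819305
screw 0.06902984530483962 73.36957207205585
pivot 0.0 0.0
0.035237256831816124
73.4121329527349 0.15840415088076715
73.39908266265257 0.16072639332955524
[ 0.2884  0.6079  1.5071  0.      1.0265 -0.9857]
[ 0.2884  0.6079  1.5071  0.      1.0265 -1.7711]
```

```bash
cat >> h.py <<'E'
S=np.array([.5445,.2408]); Y0=np.radians(163.4); Z0=.261
def sp(phi,z=None):
    return [S[0],S[1],(Z0 if z is None else z)-.002*phi],[np.pi,0,(Y0-phi+np.pi)%(2*np.pi)-np.pi]
def mz(n=6):
    r=[]
    for i in range(n): r.append(np.r_[status.read_wrist_torque(),status.read_contact_force(),status.read_effort()[5]]); ctrl.dwell(.01)
    r=np.array(r); return r.mean(0),r.std(0)
E
python3 - <<'E'
from h import *
p,o=sp(0); ctrl.command_gripper(.06,30)
ctrl.goto([p[0],p[1],.32],o)
print(ctrl.move_l(p,o,rate=.12,contact_N=8),status.read_eef_pos(),status.read_clock())
print("free",*mz())
im,K,T=wristcam(); cv2.imwrite("pics/w4.png",im[:,:,::-1])
ctrl.command_gripper(.03,30)
print(status.read_width(),status.read_eef_pos(),status.read_clock())
print("grip",*mz())
im=read_camera("scene"); cv2.imwrite("pics/s4.png",cv2.resize(im[120:260,240:420,::-1],None,fx=4,fy=4))
E
```

```text
False [0.5452 0.2408 0.2619] 13.925
free [ 0.0798 -0.1633 -0.0066 -0.2436 -0.0709  0.1001 -0.0012] [0.0318 0.0145 0.0379 0.3882 0.4449 0.4306 0.0001]
0.03723094840458114 [0.5445 0.2406 0.2612] 14.525
grip [-0.2785 -0.0179  0.0174 -1.2    -2.4649  2.6266  0.0162] [0.0261 0.0379 0.0344 0.3079 0.5231 0.4362 0.0003]
```

View pics/s4.png

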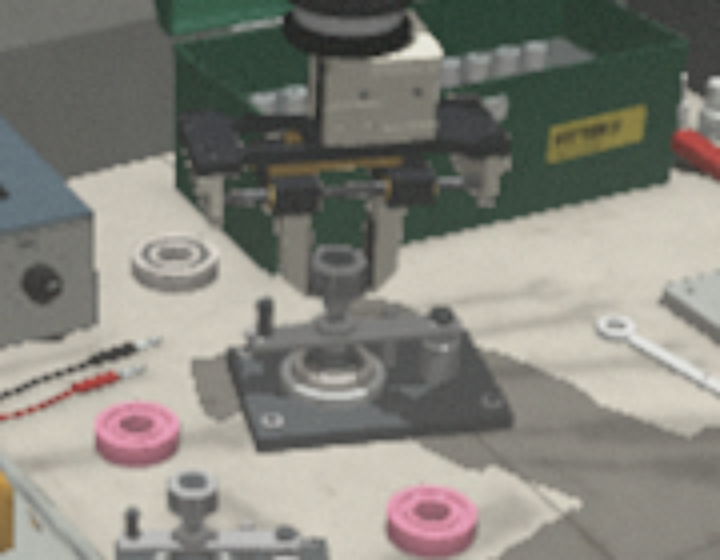

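View pics/w4.png

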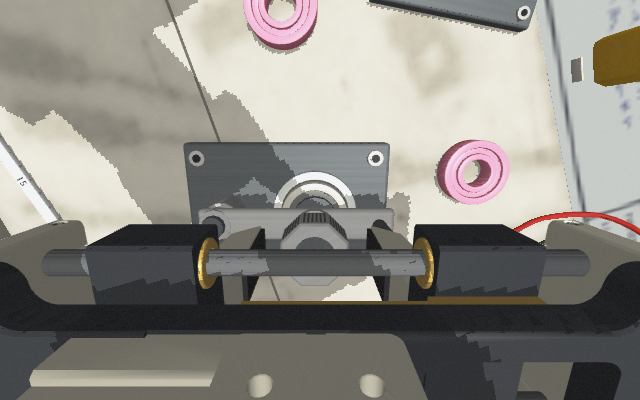

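Scene view: the fingers are on the head and clear of the peg. The width reads 37 mm, which fits the flats. Joint 6 effort is very clean (σ≈0.0002), so I use it as the moment signal.

Run:
```python
from h import *
import json
L=[]
phi=0
for i in range(6):
    phi+=.05
    t=status.read_clock(); p,o=sp(phi); ctrl.move_l(p,o,rate=.0004)
    e0=status.read_effort()[5]; m,s=mz(4)
    q=status.read_qpos()
    print(round(phi,3),"e0 %.4f e %.4f Mz %.3f"%(e0,m[6],m[2]),m[3:6],"q6 %.4f"%q[5],"yaw %.4f"%status.read_orientation()[2],"dt %.2f"%(status.read_clock()-t))
print(status.read_clock(),status.read_width(),status.read_eef_pos())
```

```text
0.05 e0 0.1014 e 0.0564 Mz -0.064 [-1.5723 -2.9644  4.7411] q6 -0.9446 yaw 2.8030 dt 0.28
0.1 e0 0.1004 e 0.0327 Mz -0.022 [-1.401  -3.6962  5.3746] q6 -0.8953 yaw 2.7537 dt 0.28
0.15 e0 0.0676 e 0.0350 Mz -0.061 [-1.3741 -4.0965  5.346 ] q6 -0.8452 yaw 2.7036 dt 0.28
0.2 e0 0.0680 e 0.0353 Mz -0.063 [-0.9807 -3.9803  5.3991] q6 -0.7952 yaw 2.6537 dt 0.28
0.25 e0 0.0681 e 0.0354 Mz -0.065 [-2.0069 -3.1726  5.0906] q6 -0.7452 yaw 2.6037 dt 0.28
0.3 e0 0.0681 e 0.0354 Mz -0.047 [-1.6656 -3.4401  4.549 ] q6 -0.6952 yaw 2.5536 dt 0.28
16.325 0.0374379947926286 [0.5445 0.2407 0.2606]
```

```bash
cat > turn.py <<'E'
from h import *
import sys
phi,step,lim,end=map(float,sys.argv[1:5])
e0=0
while phi<end-1e-6 and status.read_clock()<46:
    phi+=step
    p,o=sp(phi); ctrl.move_l(p,o,rate=.0004)
    e0=status.read_effort()[5]; m0=status.read_wrist_torque()[2]; m,s=mz(4)
    print("%.3f e0 %.4f e %.4f Mz %.3f %.3f"%(phi,e0,m[6],m0,m[2]),m[3:6].round(1),"q6 %.4f"%status.read_qpos()[5])
    if e0>lim or m[6]>lim: break
print(status.read_clock(),status.read_width(),status.read_eef_pos())
E
python3 turn.py .3 .05 .085 .8
```

```text
0.350 e0 0.0682 e 0.0356 Mz -0.043 -0.043 [-1.4 -3.7  5.5] q6 -0.6452
0.400 e0 0.0684 e 0.0357 Mz -0.005 -0.061 [-1.7 -3.5  5.1] q6 -0.5952
0.450 e0 0.0684 e 0.0358 Mz -0.030 -0.052 [-1.3 -3.2  5.4] q6 -0.5452
0.500 e0 0.0685 e 0.0359 Mz 0.020 -0.015 [-1.4 -3.4  4.9] q6 -0.4952
0.550 e0 0.0693 e 0.0368 Mz -0.015 -0.031 [-1.2 -3.8  4.8] q6 -0.4451
0.600 e0 0.0686 e 0.0360 Mz -0.028 -0.061 [-1.6 -3.8  5.4] q6 -0.3951
0.650 e0 0.0682 e 0.0352 Mz -0.038 -0.035 [-1.  -3.8  4.9] q6 -0.3452
0.700 e0 0.0688 e 0.0361 Mz -0.065 -0.037 [-1.3 -3.6  5.8] q6 -0.2952
0.750 e0 0.0687 e 0.0360 Mz -0.034 -0.039 [-0.9 -3.8  5.9] q6 -0.2452
0.800 e0 0.0743 e 0.0417 Mz 0.024 -0.025 [-1.4 -3.6  5.6] q6 -0.1952
19.1583 0.037137130051260694 [0.5446 0.2407 0.2596]
```

Run:
```python
from h import *
im,K,T=wristcam(); cv2.imwrite("pics/w5.png",im[:,:,::-1])
```

```text
(no output)
```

View pics/w5.png

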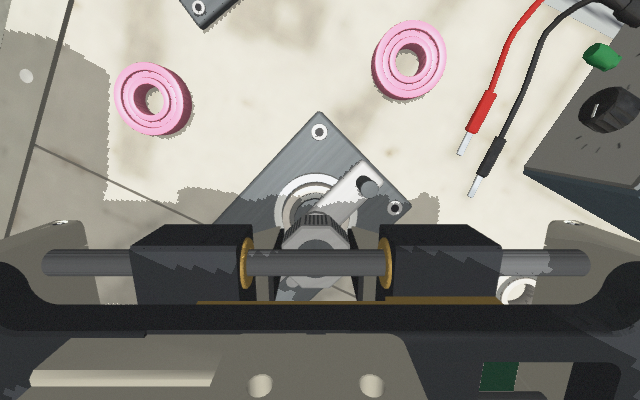

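The view shows the head turned with the jaws, its flats parallel to the pads, while the strap stayed put. The effort just started to rise at 0.80 rad, so I continue in small steps, watching the slope.

```bash
python3 turn.py .8 .05 .115 .95
```

```text
0.850 e0 0.0808 e 0.0482 Mz -0.031 -0.034 [-1.7 -3.5  6.2] q6 -0.1452
0.900 e0 0.0873 e 0.0547 Mz -0.029 -0.014 [-1.8 -4.   6.3] q6 -0.0953
0.950 e0 0.0939 e 0.0612 Mz -0.015 -0.014 [-1.9 -3.6  6.9] q6 -0.0453
20.0583 0.03719498547560988 [0.5446 0.2408 0.2595]
```

Effort rises linearly from about φ = 0.757 rad (contact). The slope is 0.131 N m/rad, against the 0.23 expected from the text. By angle the pad is at about 22 N now; taking effort literally gives about 13 N. At φ = 1.14 the two readings would give 44 N and 25 N, both between loose and overtightened, so I stop there.

```bash
python3 turn.py .95 .0475 .15 1.14
python3 - <<'E'
from h import *
print(mz(40))
im=read_camera("scene"); cv2.imwrite("pics/s6.png",cv2.resize(im[120:260,240:420,::-1],None,fx=4,fy=4))
print(status.read_clock())
E
```

```text
0.997 e0 0.1026 e 0.0715 Mz -0.036 -0.023 [-1.4 -3.7  7.1] q6 0.0022
1.045 e0 0.1088 e 0.0778 Mz 0.002 0.001 [-2.2 -3.7  7.3] q6 0.0497
1.093 e0 0.1151 e 0.0840 Mz 0.020 -0.009 [-1.5 -4.   7.7] q6 0.0972
1.140 e0 0.1212 e 0.0901 Mz 0.011 0.015 [-1.8 -3.8  8.1] q6 0.1447
21.1917 0.0374654471143869 [0.5446 0.2407 0.2594]
(array([-0.6851,  0.2601,  0.0172, -2.0347, -3.9549,  8.068 ,  0.0202]), array([0.0317, 0.026 , 0.0294, 0.5461, 0.6521, 0.3806, 0.0077]))
21.575
```

View pics/s6.png

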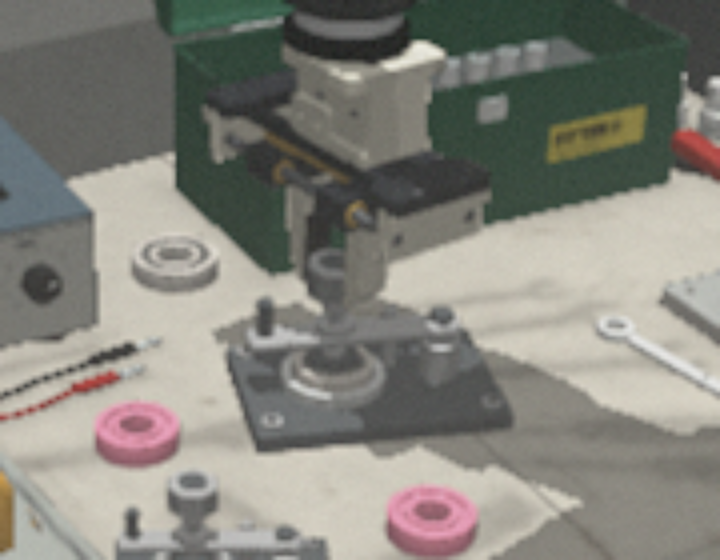

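The target is reached: 0.38 rad past contact, with Fz at 8 N. The jaws point about 65° away from the strap, so opening them clears the peg. Next: release, lift and inspect.

Run:
```python
from h import *
ctrl.command_gripper(.065)
print(status.read_width(),status.read_contact_force())
e=status.read_eef_pos(); ctrl.move_l([e[0],e[1],.34],rate=.12)
print(status.read_contact_force(),status.read_clock())
yaw=Y0; q=S-.03*np.array([np.cos(yaw),np.sin(yaw)])
ctrl.goto([q[0],q[1],.36],[np.pi,0,yaw])
im,K,T=wristcam(); cv2.imwrite("pics/w7.png",cv2.resize(im[105:215,215:380,::-1],None,fx=4.8,fy=4.8,interpolation=cv2.INTER_CUBIC))
im=read_camera("scene"); cv2.imwrite("pics/s7.png",cv2.resize(im[120:260,240:420,::-1],None,fx=4,fy=4))
print(status.read_clock())
```

```text
0.0649575406728616 [ 0.229  -1.2604  0.4943]
[ 0.0781 -0.0412 -0.4868] 23.0667
24.2417
```

View pics/w7.png

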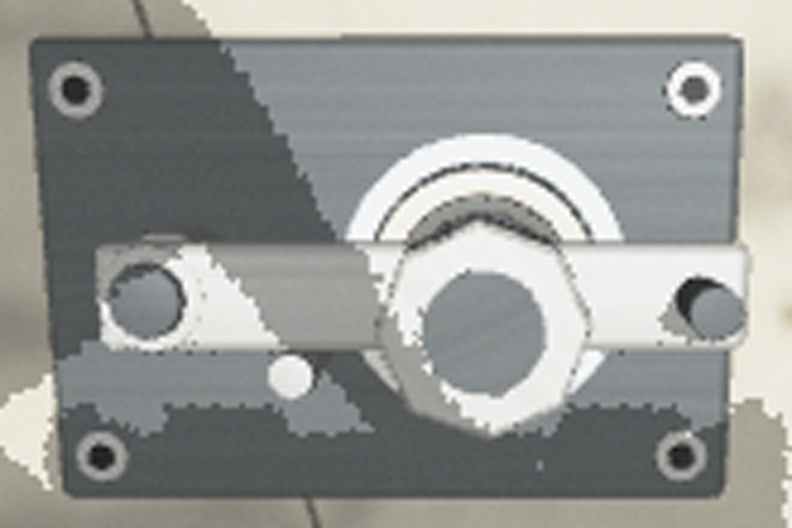

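View pics/s7.png

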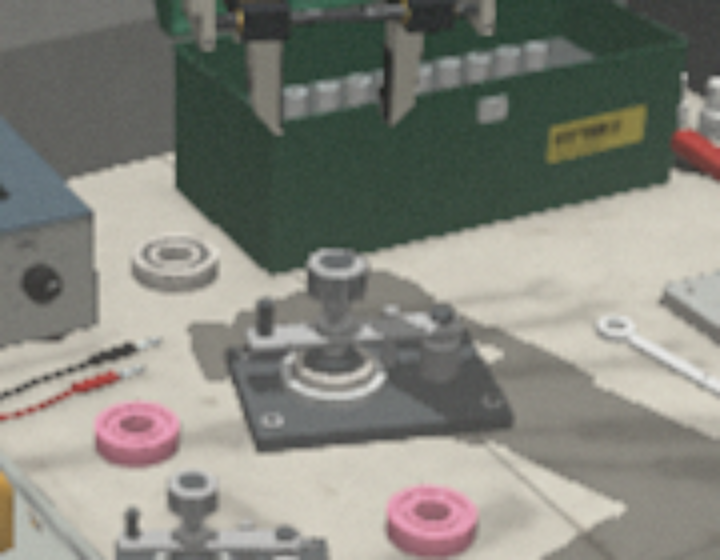

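The close view shows the strap still against its stop pin. The octagon now has a corner pointing straight up at (485,218), i.e. about 22° modulo 45°, which agrees with the commanded 65°. So the screw turned the full amount and did not spring back. Nothing touches the fixture, so I hand in.

```bash
python3 -c "
from h import *
print(status.read_contact_force()); ctrl.close_job()"
```

```text
[0.601  0.4626 0.5169]
the job is handed in; nothing more can be done
```

I swung the larger fixture's strap shut against its stop and turned the thumbscrew 1.14 rad clockwise. Then I let go, lifted clear and handed the job in at about 24 s.

- **Strap:** the last picture shows it parallel to the plate and touching the stop pin.
- **Screw:** effort started to rise at about 0.757 rad, so I turned 0.38 rad past contact. The head's octagon agrees with the full 65° turn, with no spring-back after release.
- **Pad force, checks disagreed:** turning angle gives about 44 N. Joint effort rose about 0.05 N m, which read literally is only about 26 N. I trusted the angle, because friction probably takes part of the moment at rest. Both readings lie between loose (15 N) and overtightened (75 N), but I had no direct force reading on the pad.
- **Bystanders:** I didn't touch any of the other things on the bench. The gripper was touching nothing at hand-in, with readings of about 0.6 N or less.

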